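Lock the jam nut on a pot stand in the finds store

ROBOT

A 7-joint arm with a two-finger parallel gripper is mounted at the origin on the work surface. World frame = base frame: x ahead of the robot, y to its left, z up, the work surface at z = 0. Lengths are in m, angles in rad, forces in N, time in s.
With the tool pointing down it reaches from about 0.4 to 0.85 m from the base axis. Payload 10.4 kg.
Tool frame: the origin (TCP) lies on the centre line of the jaws, within the pads' length; the fingertips stand 22 mm ahead of it and the grasp point (between the pads) lies 3 mm ahead of it; z points along the fingers, y is the direction in which the jaws open and shut (so a half turn about z gives the same grasp; the last joint's range is limited). The gripper opens to 85 mm and grips with 20 to 120 N. Pads are 22 mm wide; open, the fingers measure 114 mm over their backs; the gripper's body (76 mm by 85 mm) begins 54 mm behind the grasp point. The pads swing forward as they close: fully open they stand 13 mm farther back than shut.
Start: joints at [-1.329, 0.332, -0.065, 1.46, 0.022, 1.35, -0.088], TCP at [0.164, 0.603, 0.253] pointing down, gripper open.
Joint ranges: [-2.6, 2.6], [-0.5, 2.12], [-1.47, 1.34], [0.16, 2.42], [-1.27, 4.41], [0.06, 2.06], [-2.6, 2.6]. Speed limits (rad/s): [2.22, 2.22, 2.79, 2.79, 3.14, 3.14, 3.14].

INTERFACE

Orientations are given as a unit quaternion [x, y, z, w].
In Python, from workcell import manip gives the robot as it stands. The module is installed in compiled form; this text tells all that it offers.
- The arm moves only by the shell command python3 -m crank 'ROWS' [FORCE]. ROWS is JSON, a list of rows, each a list of 3 entries, a list of its own where there are three numbers: the opening, from -1 (shut) to 1 (fully open), then the shift along the tool's x, y, z normalised to -1 to 1, where 1 is 80 mm, then the turn, a rotation vector about the tool's x, y, z normalised to -1 to 1, where 1 is pi/4 rad. In form: [[jaw, [tx, ty, tz], [ax, ay, az]], ...]. A call has exactly 5 rows; each row shifts and turns the commanded pose from where the row before left it, along the tool's axes as they then stand; what a row does not reach is not made up. A row lasts 1/10 s, in which the tool goes at most 50 mm and 8.59 degrees, less where a joint would pass 70% of its speed; a pose out of reach is approached as far as the arm can. A call with a number of a shift or a turn outside -1 to 1 is refused whole. A call with a gripper value outside its range is refused whole. The fingers move at their own pace and stop on an object; FORCE is the grip in N (left out, the last holds). Time passes only in rows, so rows that do not move let the fingers close, or fill a call up. It gives the time, the measured TCP pose, the force and the opening at its end, in the units of the state.
- manip.get_obs(): the state, without advancing time (a new reading comes with each control period).
- manip.camera(name): name is "side" or "top"; returns the picture (420x560x3 uint8, blue, green, red); there is no depth.
- manip.camera_info(name): a dict with "K" (3x3 intrinsics, pixels), "camera_from_world" (4x4, takes a point from world to camera coordinates). Camera axes: x right, y down, z forward; pixel columns grow to the right and rows downward; lengths in m; the calibration is good to about 2 mm. A picture is of the moment at which its call begins. camera_info takes no time and is no camera call.
- manip.hand_in(): hands the job in, once; it reports no verdict.
The state is a dict: "clock": time; "joint_pos": joint angles; "joint_velocities": joint speeds; "tau": joint torques, N m; "position": TCP position; "ee_rot": TCP orientation; "ft_force": force on the tool from outside, world axes, zero at the start; "torque": the same for the moment, N m; "grip_width": opening from 0.0 (shut) to 1.0 (fully open).
Only numpy, scipy, OpenCV 4.12 (cv2) and the standard library are available. Lean on these libraries where they do the work, as an engineer would, in place of code of your own. Each camera call takes 0.05 s, during which the arm holds its last target.

TASK

On the pot stand with the orange bar nut, the orange nut still stands clear above the brass hex nut. Turn the orange nut clockwise (seen from above) until it has run down onto the brass nut, then keep turning through the stiff part to tighten it firmly against it, and let go. Leave the green nut on the other stand as it is, locked.

Things in the scene. Friction and masses are not known exactly. Their poses are not given: they have to be found in the camera images.
- orange_grip (a point): Grip point of the orange bar nut: an upright bar 60 mm long (its x axis), 12 thick (y) and 36 high, on a 25 mm round flange. The point is on the nut's vertical axis (z up), 12 mm below the bar's top, 24 above its lower edge, 86 mm above the table when the nut is down (up to 7 more before). The 10 mm stud ends 1 to 8 mm above the bar. Below: brass hex nut, 26 mm wide, top at 52 mm.
- bar_nut_run (a joint): How far the orange nut has run down: turn in rad, growing clockwise seen from above. Starts between 0 and 0.5, stops at 0.9 where it meets the brass nut. Turns easily (0.05 N m), sinking 8 mm per rad. At 0 the bar lies along the stand's flat arm; so the nuts meet when the bar has turned 0.9 rad (52 degrees) clockwise from the arm, and the dead stop of the tightening is at 1.2 rad (69 degrees).
- bar_nut_tight (a joint): How far the orange nut has been tightened after meeting the brass nut: further clockwise turn in rad, from 0 to a dead stop at 0.30. Stiffer (0.13 N m); moves only once bar_nut_run is at 0.9; sinks no more and stays where left. The bar's whole turn is the sum of both joints.
- green_nut (a joint): Turn (rad, clockwise from above positive) of the like green bar nut on the other stand: 0 at the start, tight; negative is loosened. Both stands are fixed: a grey foot 100 mm square, 20 high, under the stud, and a flat arm (top at 40 mm) leading 140 mm from the stud, roughly towards the robot, to a small pot 76 mm across, top 85 mm above the table.

How it is judged:
By the outcome, as a careful person would: the job done as asked, in the order asked, and still so for the second after the job is handed in, with the robot touching nothing.
It also fails if it takes over 29 s, if anything falls off the work surface, if the arm or the gripper's body presses on something with over 40 N, if the wrist force passes 120 N, or if a joint passes its speed limit or range.

## Working session

There is one attempt and no reset: what is moved stays moved. The work goes in short steps, Python scripts to look and compute and a shell command to move; the robot and the scene stay as the last step left them, time stands still between calls to the robot, and variables do not carry over. Pictures are saved under pics/ and viewed, and the job is handed in when it is done.

```bash
mkdir -p pics; python3 - <<'E'
from workcell import manip
import cv2,numpy as np
for n in("side","top"):
    im=manip.camera(n);cv2.imwrite(f"pics/{n}0.png",im)
    i=manip.camera_info(n);print(n,np.round(i["K"],1).tolist(),np.round(i["camera_from_world"],4).tolist())
o=manip.get_obs()
for k in o:print(k,np.round(o[k],4).tolist())
E
```

```text
side [[432.0, 0.0, 288.7], [0.0, 432.0, 215.6], [0.0, 0.0, 1.0]] [[-0.7804, -0.625, -0.0177, 0.4355], [-0.415, 0.539, -0.7329, 0.3172], [0.4676, -0.5646, -0.6801, 0.5299], [0.0, 0.0, 0.0, 1.0]]
top [[542.9, 0.0, 294.3], [0.0, 542.9, 207.8], [0.0, 0.0, 1.0]] [[0.0061, -0.9998, -0.0196, -0.0013], [-0.9888, -0.0031, -0.1494, 0.5842], [0.1493, 0.0203, -0.9886, 0.9446], [0.0, 0.0, 0.0, 1.0]]
clock 0.1
joint_pos [-1.3286, 0.3328, -0.0647, 1.4608, 0.0216, 1.3499, -0.0885]
joint_velocities [0.0009, -0.0011, -0.0007, -0.0031, -0.0001, 0.0005, 0.0002]
tau [0.0019, -62.6744, 0.0493, -39.2428, 0.0162, 0.007, 0.0]
position [0.1635, 0.6029, 0.2526]
ee_rot [0.132, 0.9912, -0.0006, -0.0001]
ft_force [0.4378, 0.9862, -0.4415]
torque [-0.0158, 0.0037, -0.0428]
grip_width 0.9999
```

View pics/side0.png

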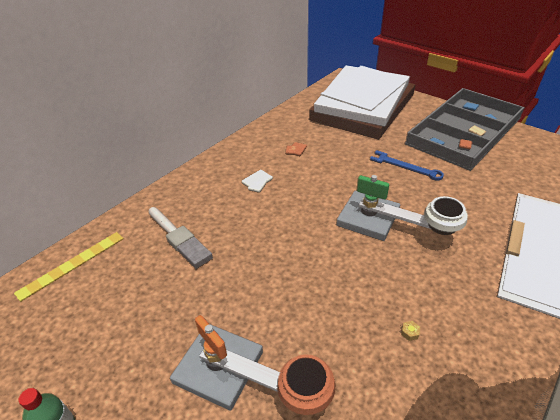

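View pics/top0.png

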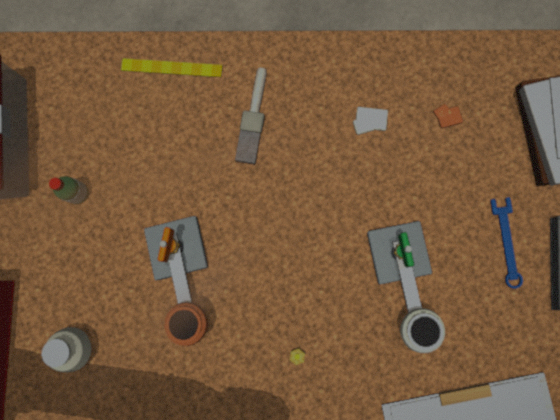

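```bash
cat > h.py <<'E'
import cv2,numpy as np
from workcell import manip
def ray(n,u,v):
    i=manip.camera_info(n);K=np.array(i["K"]);T=np.array(i["camera_from_world"])
    R=T[:3,:3];c=-R.T@T[:3,3];d=R.T@np.linalg.inv(K)@[u,v,1.];return c,d
def onz(n,u,v,z):
    c,d=ray(n,u,v);return c+d*(z-c[2])/d[2]
def proj(n,p):
    i=manip.camera_info(n);K=np.array(i["K"]);T=np.array(i["camera_from_world"])
    q=K@(T@np.append(p,1))[:3];return q[:2]/q[2]
E
python3 - <<'E'
from h import *
for n in("top","side"):print(n,ray(n,280,210)[0])
im=cv2.imread("pics/top0.png");h=cv2.cvtColor(im,cv2.COLOR_BGR2HSV)
print(h[243,167],h[250,195],h[265,178],h[300,183],h[310,195])
c=im[210:350,135:215];cv2.imwrite("pics/topc.png",cv2.resize(c,None,fx=4,fy=4,interpolation=cv2.INTER_CUBIC))
s=cv2.imread("pics/side0.png")[300:420,165:345];cv2.imwrite("pics/sidec.png",cv2.resize(s,None,fx=4,fy=4,interpolation=cv2.INTER_CUBIC))
E
```

```text
top [ 0.43666592 -0.01866548  1.02102455]
side [0.22370967 0.40039231 0.60062616]
[  8 154  78] [ 72  11 111] [105  10 150] [ 10  11 134] [ 12 149 106]
```

View pics/topc.png

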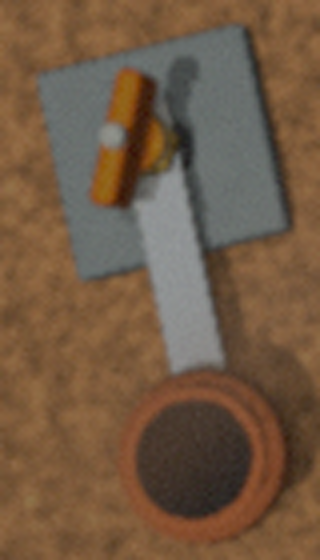

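View pics/sidec.png

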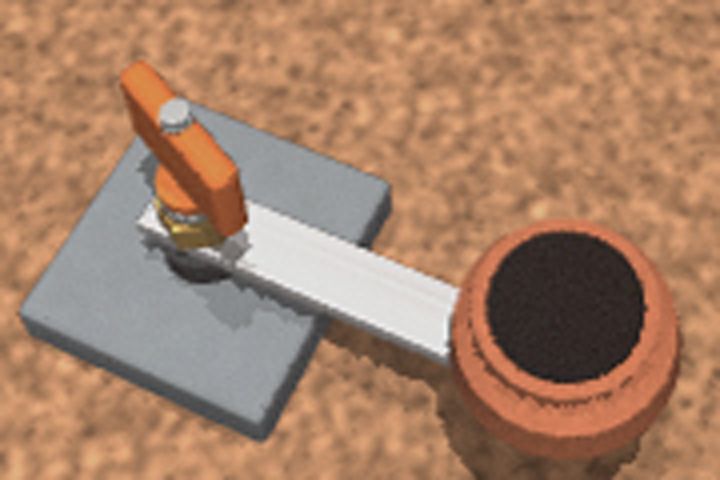

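```bash
python3 - <<'E'
from h import *
t=lambda x,y:(135+(x-1.5)/4,210+(y-1.5)/4)
s=lambda x,y:(165+(x-1.5)/4,300+(y-1.5)/4)
P=[onz("top",*t(*p),.02)[:2] for p in[(38,73),(245,27),(290,232),(80,280)]]
P=np.array(P);print("foot",P.mean(0),[np.linalg.norm(P[i]-P[i-1]) for i in range(4)],[np.degrees(np.arctan2(*(P[(i+1)%4]-P[i])[::-1])) for i in range(4)])
S=np.array([onz("side",*s(*p),.02)[:2] for p in[(22,313),(262,432),(390,185)]]);print("foot side",(S[0]+S[2])/2,[np.linalg.norm(S[i]-S[i-1]) for i in range(3)])
print("pot top",onz("top",*t(203,457),.085),onz("side",*s(567,306),.083))
def tri(a,b):
    c1,d1=ray("top",*a);c2,d2=ray("side",*b)
    A=np.c_[d1,-d2];x=np.linalg.lstsq(A,c2-c1,rcond=None)[0];p,q=c1+d1*x[0],c2+d2*x[1];return (p+q)/2,np.linalg.norm(p-q)
print("stud",tri(t(111,130),s(176,106)))
for z in(.100,.1025):
  C=[onz("side",*s(*p),z)[:2] for p in[(122,78),(145,61),(241,168),(217,190)]]
  C=np.array(C);print(z,"bar",C.mean(0),[np.linalg.norm(C[i]-C[i-1]) for i in range(4)],np.degrees(np.arctan2(*((C[0]-C[3])+(C[1]-C[2]))[::-1])))
  C=np.array([onz("top",*t(*p),z)[:2] for p in[(117,70),(92,203)]]);print("top left edge",C.tolist(),np.linalg.norm(C[0]-C[1]),np.degrees(np.arctan2(*(C[0]-C[1])[::-1])))
E
```

```text
foot [0.51234651 0.22170099] [np.float64(0.09852091618944196), np.float64(0.09864002395505948), np.float64(0.09805318764052494), np.float64(0.09873321603193133)] [np.float64(-77.1312000967477), np.float64(-165.86309055611449), np.float64(103.14144639593617), np.float64(14.077329020902257)]
foot side [0.51038164 0.22486927] [np.float64(0.1370296080009759), np.float64(0.0988409343057202), np.float64(0.09927241517073696)]
pot top [0.37827347 0.18409258 0.085     ] [0.37663042 0.18862757 0.083     ]
stud (array([0.51438308, 0.22298193, 0.10592476]), np.float64(0.0020470429403970196))
0.1 bar [0.51119308 0.2239486 ] [np.float64(0.05668248335233414), np.float64(0.009595170206884582), np.float64(0.055883264056560016), np.float64(0.010440324869682749)] -9.581153695422351
top left edge [[0.5414685514575662, 0.22374653166155548], [0.48458379505593885, 0.2320270267980847]] 0.057484277072766356 -8.282154863331199
0.1025 bar [0.50975746 0.22482972] [np.float64(0.056399425416849815), np.float64(0.009547254362186999), np.float64(0.05560419721939181), np.float64(0.010388188537104857)] -9.581153695422328
top left edge [[0.5411840784925894, 0.22308853612709528], [0.4844537282806241, 0.23134655494864273]] 0.057328243563092574 -8.282154863331227
```

```bash
python3 -m crank '[[1,[-0.5,-0.32,0],[0,0,-0.14]],[1,[-0.5,-0.32,0],[0,0,0]],[1,[-0.5,-0.32,0],[0,0,0]],[1,[-0.5,-0.32,0],[0,0,0]],[1,[-0.5,-0.32,0],[0,0,0]]]' 40
```

```text
clock: 0.6
position: [0.3389, 0.4405, 0.2531]
ee_rot: [0.077, 0.997, -0.0, -0.0]
ft_force: [1.3, 1.2, 0.3]
grip_width: 0.999
```

```bash
python3 -m crank '[[1,[-0.45,-0.42,0],[0,0,0]],[1,[-0.45,-0.42,0],[0,0,0]],[1,[-0.45,-0.42,0],[0,0,0]],[1,[-0.45,-0.42,0],[0,0,0]],[1,[-0.45,-0.42,0],[0,0,0]]]'
python3 -m crank '[[1,[0,0,0.3],[0,0,0]],[1,[0,0,0.3],[0,0,0]],[1,[0,0,0],[0,0,0]],[1,[0,0,0],[0,0,0]],[1,[0,0,0],[0,0,0]]]'
```

```text
clock: 1.1
position: [0.4904, 0.2466, 0.2532]
ee_rot: [0.077, 0.997, 0.0, -0.0]
ft_force: [0.7, 0.6, -0.0]
grip_width: 1.001
clock: 1.6
position: [0.4901, 0.249, 0.2066]
ee_rot: [0.077, 0.997, 0.001, 0.001]
ft_force: [0.0, 0.1, 0.5]
grip_width: 0.999
```

```bash
python3 -m crank '[[1,[-0.32,-0.28,0],[0,0,0]],[1,[0,0,0.4],[0,0,0]],[1,[0,0,0.4],[0,0,0]],[1,[0,0,0],[0,0,0]],[1,[0,0,0],[0,0,0]]]'
python3 - <<'E'
from h import *
o=manip.get_obs();print(o["position"],o["joint_pos"])
a=manip.camera("side");b=manip.camera("top")
print(proj("side",[.512,.223,.1]))
cv2.imwrite("pics/s1.png",cv2.resize(a[240:420,100:340],None,fx=3,fy=3));cv2.imwrite("pics/t1.png",b)
E
```

```text
clock: 2.1
position: [0.5118, 0.2228, 0.1426]
ee_rot: [0.077, 0.997, 0.0, 0.0]
ft_force: [1.6, 0.3, 1.5]
grip_width: 0.997
[0.51182748 0.22284578 0.1426155 ] [-0.70551353  0.27513586  0.24766214  1.78822936 -0.07540936  1.08677797
  0.98472332]
[209.7242335  329.48692175]
```

View pics/s1.png

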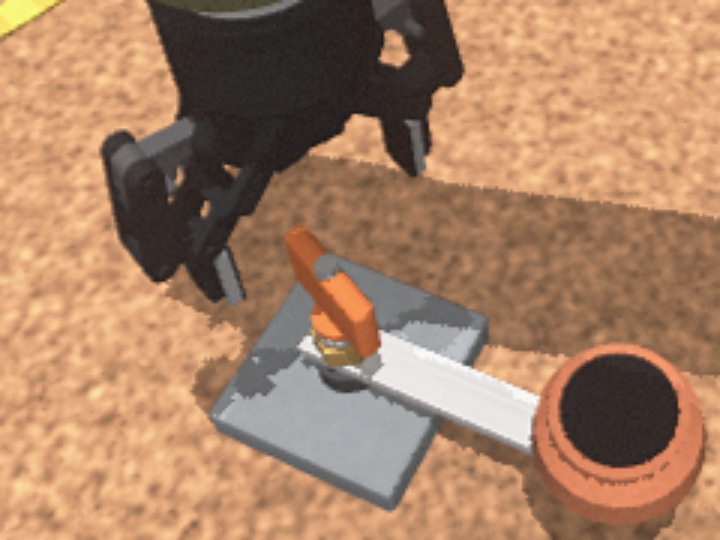

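View pics/t1.png

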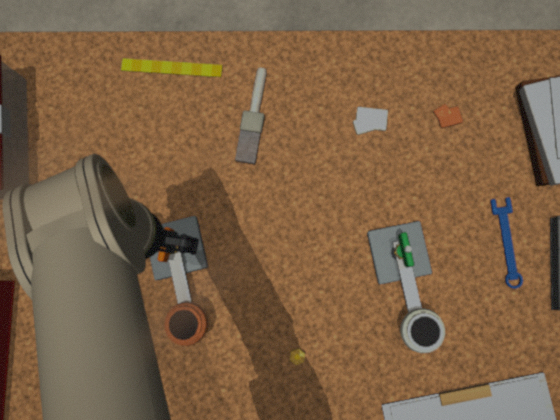

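```bash
python3 -m crank '[[1,[0,0,0.3],[0,0,0]],[1,[0,0,0.3],[0,0,0]],[1,[0,0,0],[0,0,0]],[0,[0,0,0],[0,0,0]],[0,[0,0,0],[0,0,0]]]' 60
python3 -m crank '[[-0.4,[0,0,0],[0,0,0]],[-0.6,[0,0,0],[0,0,0]],[-0.7,[0,0,0],[0,0,0]],[-1,[0,0,0],[0,0,0]],[-1,[0,0,0],[0,0,0]]]' 60
python3 - <<'E'
from h import *
o=manip.get_obs();print(o["position"],o["torque"])
a=manip.camera("side")
cv2.imwrite("pics/s2.png",cv2.resize(a[240:420,100:340],None,fx=3,fy=3))
E
```

```text
clock: 2.7
position: [0.5126, 0.223, 0.0953]
ee_rot: [0.077, 0.997, 0.001, 0.001]
ft_force: [0.3, 0.4, -0.4]
grip_width: 0.693
clock: 3.2
position: [0.512, 0.2246, 0.0943]
ee_rot: [0.077, 0.997, 0.002, 0.001]
ft_force: [-0.4, 6.3, 2.3]
grip_width: 0.125
[0.51203277 0.22464836 0.09434406] [ 1.25703986 -0.07652636 -0.03198369]
```

View pics/s2.png

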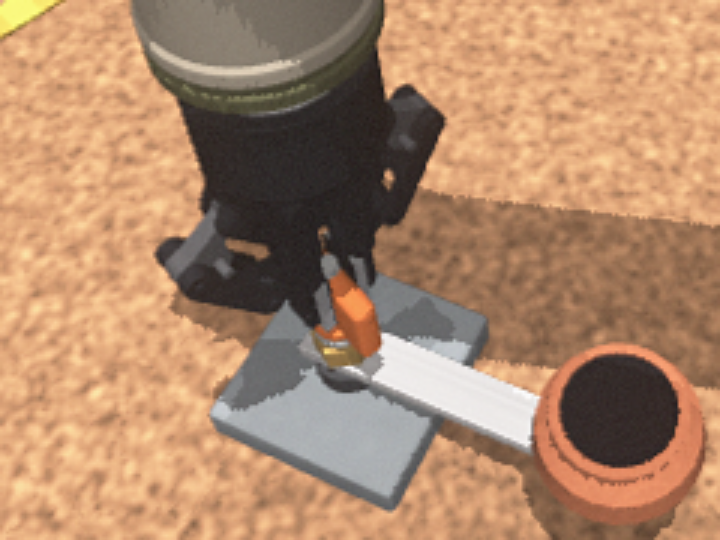

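```bash
python3 -m crank '[[-1,[0,0.025,0.005],[0,0,0.07]],[-1,[0,0,0.006],[0,0,0.07]],[-1,[0,0,0.006],[0,0,0.07]],[-1,[0,0,0.006],[0,0,0.07]],[-1,[0,0,0.006],[0,0,0.07]]]'
python3 - <<'E'
from h import *
o=manip.get_obs();print(o["position"],o["torque"],o["ft_force"],o["joint_pos"][6])
E
```

```text
clock: 3.75
position: [0.5121, 0.2249, 0.0919]
ee_rot: [0.214, 0.977, 0.001, 0.0]
ft_force: [-2.6, 0.3, 7.6]
grip_width: 0.129
[0.51208286 0.22488973 0.09190636] [-0.10706727  0.60024251  0.00348613] [-2.59015723  0.25996562  7.64654908] 0.7339897897173272
```

```bash
python3 -m crank '[[-1,[0,0,0.004],[0,0,0.06]],[-1,[0,0,0.005],[0,0,0.06]],[-1,[0,0,0.005],[0,0,0.06]],[-1,[0,0,0.004],[0,0,0.06]],[-1,[0,0,0],[0,0,0.06]]]'
python3 - <<'E'
from h import *
o=manip.get_obs();print(o["position"],o["torque"],o["ft_force"],o["joint_pos"][6])
E
python3 -m crank '[[-1,[0,0,0],[0,0,0.06]],[-1,[0,0,0],[0,0,0.06]],[-1,[0,0,0],[0,0,0.06]],[-1,[0,0,0],[0,0,0]],[-1,[0,0,0],[0,0,0]]]'
python3 - <<'E'
from h import *
o=manip.get_obs();print(o["position"],o["torque"],o["ft_force"],o["joint_pos"][6])
E
```

```text
clock: 4.25
position: [0.512, 0.2249, 0.0903]
ee_rot: [0.327, 0.945, 0.001, 0.0]
ft_force: [-1.1, 0.7, 5.3]
grip_width: 0.129
[0.51198524 0.22486811 0.0903054 ] [0.03642181 0.41876645 0.16475566] [-1.13027329  0.72039206  5.3107391 ] 0.512498632381946
clock: 4.75
position: [0.512, 0.2249, 0.0903]
ee_rot: [0.392, 0.92, 0.0, 0.0]
ft_force: [-3.2, 0.2, 5.5]
grip_width: 0.13
[0.51196885 0.2248829  0.09030178] [ 0.02408678  0.4959446  -0.01234251] [-3.21039154  0.21116078  5.47538066] 0.38101490839331076
```

```bash
for k in 1; do python3 -m crank '[[-1,[0,0,0],[0,0,0.05]],[-1,[0,0,0],[0,0,0.05]],[-1,[0,0,0],[0,0,0.05]],[-1,[0,0,0],[0,0,0]],[-1,[0,0,0],[0,0,0]]]'; done
cat > q.py <<'E'
from h import *
o=manip.get_obs();q=o["ee_rot"];print(np.round(o["position"],4),o["torque"],np.degrees(2*np.arctan2(q[1],q[0]))-180,o["joint_pos"][6])
E
python3 q.py
python3 -m crank '[[-1,[0,0,0],[0,0,0.03]],[-1,[0,0,0],[0,0,0.03]],[-1,[0,0,0],[0,0,0.03]],[-1,[0,0,0],[0,0,0]],[-1,[0,0,0],[0,0,0]]]';python3 q.py
```

```text
clock: 5.25
position: [0.5119, 0.2249, 0.0903]
ee_rot: [0.446, 0.895, 0.0, -0.0]
ft_force: [-1.7, 1.0, 4.6]
grip_width: 0.131
[0.5119 0.2249 0.0903] [0.01734909 0.53575705 0.01117591] -52.95551094175448 0.2701670179137158
clock: 5.75
position: [0.5119, 0.2249, 0.0902]
ee_rot: [0.477, 0.879, 0.0, 0.0]
ft_force: [-2.0, -0.7, 5.6]
grip_width: 0.13
[0.5119 0.2249 0.0902] [-0.03617106  0.49639691  0.63139473] -56.929782877606556 0.20461143624075803
```

```bash
python3 -m crank '[[-1,[0,0,0],[0,0,0.03]],[-1,[0,0,0],[0,0,0.03]],[-1,[0,0,0],[0,0,0]],[-1,[0,0,0],[0,0,0]],[-1,[0,0,0],[0,0,0]]]';python3 q.py
```

```text
clock: 6.25
position: [0.5119, 0.225, 0.0901]
ee_rot: [0.497, 0.868, 0.0, 0.0]
ft_force: [-1.8, 0.8, 5.6]
grip_width: 0.128
[0.5119 0.225  0.0901] [0.01425273 0.41990044 1.20033769] -59.56644840361271 0.1609472784216688
```

```bash
python3 -m crank '[[-1,[0,0,0],[0,0,-0.045]],[-1,[0,0,0],[0,0,-0.04]],[-1,[0,0,0],[0,0,0]],[-1,[0,0,0],[0,0,0]],[-1,[0,0,0],[0,0,0]]]';python3 q.py
python3 -m crank '[[-0.5,[0,0,0],[0,0,0]],[0,[0,0,0],[0,0,0]],[0.2,[0,0,0],[0,0,0]],[0.5,[0,0,0],[0,0,0]],[0.5,[0,0,0],[0,0,0]]]';python3 q.py
python3 -m crank '[[0.5,[0,0,-0.2],[0,0,0]],[0.5,[0,0,-0.4],[0,0,0]],[1,[0,0,-0.5],[0,0,0]],[1,[0,0,-0.5],[0,0,0]],[1,[0,0,-0.5],[0,0,0]]]'
python3 -m crank '[[1,[-0.3,-0.1,-0.4],[0,0,0]],[1,[0.5,0.2,0],[0,0,0]],[1,[0.5,0.2,0],[0,0,0]],[1,[0.5,0.2,0],[0,0,0]],[1,[0,0,0],[0,0,0]]]'
python3 - <<'E'
from h import *
a=manip.camera("side");b=manip.camera("top")
cv2.imwrite("pics/s3.png",a);cv2.imwrite("pics/t3.png",b)
E
```

```text
clock: 6.75
position: [0.5119, 0.2249, 0.0902]
ee_rot: [0.468, 0.884, 0.0, -0.0]
ft_force: [-1.8, 0.3, 6.3]
grip_width: 0.13
[0.5119 0.2249 0.0902] [0.06483544 0.57109081 0.37714723] -55.82829512799536 0.22281735025437927
clock: 7.25
position: [0.5118, 0.2243, 0.0895]
ee_rot: [0.469, 0.883, -0.0, -0.0]
ft_force: [0.5, -0.2, -0.9]
grip_width: 0.748
[0.5118 0.2243 0.0895] [-0.0013087   0.00828556 -0.01002744] -55.90129349464392 0.22230168244047752
clock: 7.75
position: [0.5116, 0.2241, 0.2592]
ee_rot: [0.469, 0.883, 0.0, -0.0]
ft_force: [0.6, 0.7, 0.4]
grip_width: 0.999
clock: 8.25
position: [0.4878, 0.333, 0.2886]
ee_rot: [0.465, 0.886, 0.0, -0.001]
ft_force: [-0.8, -0.3, -0.7]
grip_width: 0.997
```

View pics/s3.png

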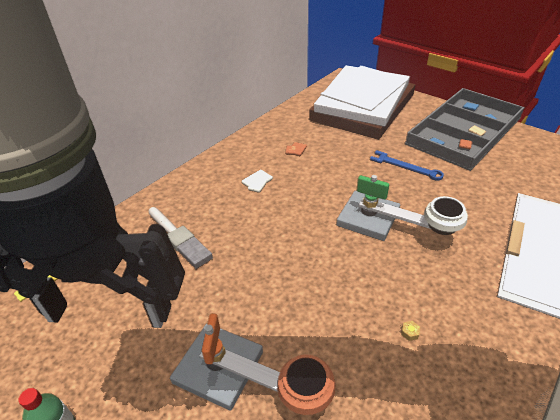

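View pics/t3.png

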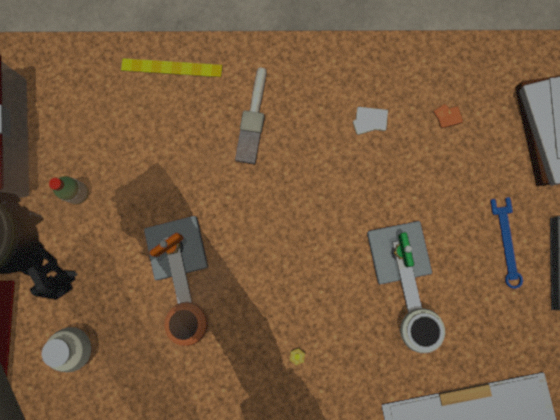

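```bash
python3 - <<'E'
from h import *
t=cv2.imread("pics/t3.png")[225:275,140:210];s=cv2.imread("pics/s3.png")[300:390,170:260]
cv2.imwrite("pics/t3c.png",cv2.convertScaleAbs(cv2.resize(t,None,fx=8,fy=8,interpolation=cv2.INTER_CUBIC),alpha=1.6));cv2.imwrite("pics/s3c.png",cv2.convertScaleAbs(cv2.resize(s,None,fx=6,fy=6,interpolation=cv2.INTER_CUBIC),alpha=1.5))
E
```

```text
(no output)
```

View pics/t3c.png

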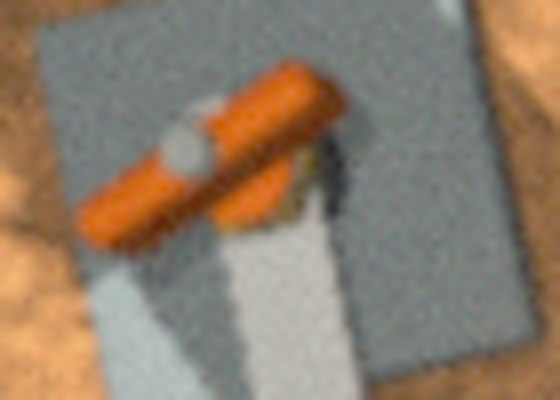

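View pics/s3c.png

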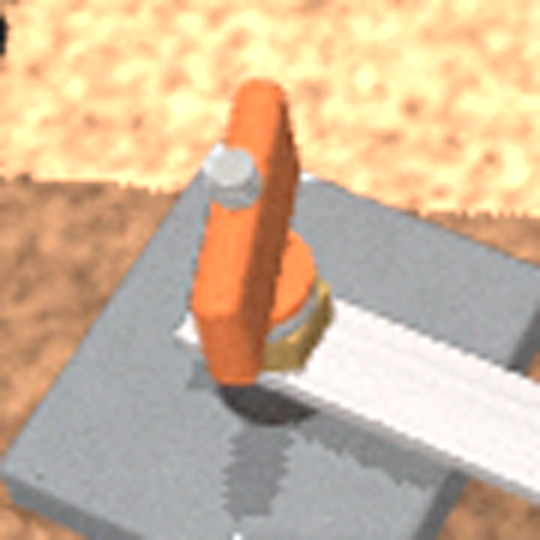

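```bash
python3 - <<'E'
from h import *
t=lambda x,y:(140+(x-3.5)/8,225+(y-3.5)/8)
s=lambda x,y:(170+(x-2.5)/6,300+(y-2.5)/6)
def ang(n,f,a,b):
    d=onz(n,*f(*a),.098)-onz(n,*f(*b),.098);return np.degrees(np.arctan2(d[1],d[0])),np.linalg.norm(d)
print(ang("side",s,(235,90),(193,305)),ang("side",s,(285,95),(240,318)),ang("top",t,(290,60),(78,208)))
print("arm",[(lambda d:np.degrees(np.arctan2(d[1],d[0])))(onz("top",*t(*a),.04)-onz("top",*t(*b),.04)) for a,b in[((225,240),(248,395)),((325,210),(360,390))]])
A=cv2.imread("pics/top0.png");B=cv2.imread("pics/t3.png")
for nm,r in(("top",(slice(230,270),slice(385,420))),("side",(slice(165,215),slice(345,395)))):
    A=cv2.imread(f"pics/{nm}0.png");B=cv2.imread(f"pics/{nm[0]}3.png");print("green diff",cv2.absdiff(A[r],B[r]).mean())
E
```

```text
(np.float64(-53.03353665244182), np.float64(0.05431854634059812)) (np.float64(-54.175951122158516), np.float64(0.056029990695135035)) (np.float64(-54.18573054846745), np.float64(0.054567090767078004))
arm [np.float64(10.790782230002357), np.float64(13.130394236923298)]
green diff 4.729761904761904
green diff 14.307866666666667
```

```bash
python3 - <<'E'
from h import *
for nm in("top0","t3","side0","s3"):
    h=cv2.cvtColor(cv2.imread(f"pics/{nm}.png"),cv2.COLOR_BGR2HSV);m=cv2.inRange(h,(50,120,40),(80,255,255));m[:,:330]=0
    print(nm,cv2.minAreaRect(cv2.findNonZero(m)))
print(manip.hand_in())
E
```

```text
top0 ((403.39056396484375, 249.74032592773438), (33.6776237487793, 13.017073631286621), 76.60750579833984)
t3 ((403.39056396484375, 249.74032592773438), (33.6776237487793, 13.017073631286621), 76.60750579833984)
side0 ((371.84814453125, 188.8467254638672), (31.1002197265625, 19.16330337524414), 15.5241117477417)
s3 ((371.7550354003906, 188.68197631835938), (30.83257293701172, 18.895660400390625), 15.5241117477417)
the job is handed in; nothing more can be done
None
```

I turned the orange nut clockwise onto the brass nut, then through the stiff part to the dead stop. I then released it, moved the arm clear and handed the job in at about 8.4 s.

- **Tightening:** At the stop, the torque about the vertical axis held at 0.63 N m, then rose to 1.2 N m when I turned a little further. The stiff part alone needs only 0.13 N m. I eased off before opening the jaws, but kept the torque clockwise.
- **Final bar angle:** After release the bar lay at about -54° in both views (-53° to -54°). That puts it about 68° clockwise of the arm, against 69° at the dead stop.
- **Disagreement:** My readings of the arm's direction varied. The pot gave about 15.6°, the foot about 13.6°, and the arm's blurred edges 10.8° and 13.1°. The bar-to-arm angle is therefore only good to a few degrees, and the torque rise is the stronger evidence.
- **Green nut:** Its outline was the same before and after: identical in the top view, within 0.3 pixel in the side view. A plain pixel difference around it in the side view was higher than expected (mean 14). I put that down to image noise but did not confirm it.

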